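# Hang the deep parts pail on the hook stand

## Task

Clear the bench for packing: take the deeper of the two small parts pails by its grip and hang it by its handle on the hook of the stand, so that the underside of the grip, near its middle, rests in the level part of the hook and the pail hangs free and still. Leave the shallow pail where it stands.

Things in the scene. Friction and masses are not known exactly. Their poses are not given: they have to be found in the camera images.
- deep_pail: The deeper pail, loose: open grey plastic box 80 mm (x) by 110 mm (y), 88 by 120 over rim and wires, 70 mm deep, 0.15 to 0.3 kg, with a rigid steel wire handle in its plane x = 0 that carries a tall flat black grip over the centre. Upright at the start. Origin at the centre of its underside, z up. Same turned half round.
- deep_pail_under_grip (a point): Middle of the grip's underside, 140 mm above the pail's underside; axes as the pail's. The grip is an upright plate 13 mm thick (x), 64 mm long (y), 44 mm tall: pinch its upper half across the 13 mm. The opening below it for the hook (entered along the pail's x) reaches 70 mm down to the rim; it is 64 mm wide at the top, 114 mm lower down.
- shallow_pail: The other pail, not to be moved: same footprint, wire handle and grip, but only 35 mm deep; grip underside at z = 105 mm, top at z = 149 mm. Origin at the centre of its underside.
- hook_stand: Fixed stand, origin under the centre of its 150 (x) x 110 x 12 mm base. From a 14 mm post at x = +60 mm (knob top at z = 210 mm) a round arm 10 mm thick runs along its -x, roughly to the robot: down 6 mm to x = 0, level to x = -36 mm with its upper side at z = 200 mm (the seat, middle x = -20 mm), then up to a tip at x = -50 mm, top z = 215 mm, outermost x = -55 mm.

How it is judged:
By the outcome, as a careful person would: the job done as asked, in the order asked, and still so for the second after the job is handed in, with the robot touching nothing.
It also fails if it takes over 46 s, if anything falls off the work surface, if the arm or the gripper's body presses on something with over 40 N, if the wrist force passes 120 N, or if a joint passes its speed limit or range.

## Robot

A 6-joint arm with a two-finger parallel gripper is mounted at the origin on the work surface; the furniture and walls round the work are solid. World frame = base frame: x ahead of the robot, y to its left, z up, the work surface at z = 0. Lengths are in m, angles in rad, forces in N, time in s.
With the tool pointing down it reaches from about 0.25 to 0.725 m from the base axis. Payload 4 kg.
Tool frame: the origin (TCP) lies at the very end of the fingers, on their centre line; the grasp point (between the pads) lies 19 mm behind it; z points along the fingers, y is the line along which they close (so a half turn about z gives the same grasp; the last joint's range is limited). The gripper opens to 85 mm and grips with 20 to 120 N. Pads are 22 mm wide; open, the fingers measure 114 mm over their backs; the gripper's body (76 mm by 85 mm) begins 54 mm behind the grasp point. The pads swing forward as they close: fully open they stand 13 mm farther back than shut.
Start: joints at [-1.214, 0.241, 0.005, 1.335, 0, 1.571], TCP at [0.175, -0.469, 0.204] pointing down, gripper open.
Joint ranges: [-2.72, 2.72], [-1.05, 1.87], [-1.09, 1.28], [-1.99, 2.15], [-1.42, 1.44], [-3.14, 3.14]. Speed limits (rad/s): [2.79, 2.79, 3.14, 3.14, 3.14, 3.14].

## Interface

Orientations are given as a unit quaternion [x, y, z, w].
In Python, from workcell import bot, vision, workorder gives the robot as it stands.
- The arm moves only by the shell command python3 -m creep 'ROWS' [OPENING]. ROWS is JSON, a list of rows, each a list of 2 entries, a list of its own where there are three numbers: the shift along the tool's x, y, z in mm, then the turn, a rotation vector about the tool's x, y, z in rad. In form: [[[dx, dy, dz], [wx, wy, wz]], ...]. A call has 1 to 12 rows; each row shifts and turns the commanded pose from where the row before left it, along the tool's axes as they then stand; what a row does not reach is not made up. A row lasts 1/8 s, in which the tool goes at most 62.5 mm and 10.7 degrees, less where a joint would pass 70% of its speed; a pose out of reach is approached as far as the arm can. A call is refused whole if a number of a shift passes 62.5 or a number of a turn 0.188, either way. A call with a gripper value outside its range is refused whole. OPENING is the finger opening in mm, from 0 to 85.4, set as the call begins (- or left out, the last holds). The fingers move at their own pace and stop on an object; the grip force is fixed at half the most. Time passes only in rows, so rows that do not move let the fingers close. It gives the time, the measured TCP pose, the force, the opening and the grip force at its end, in the units of the state.
- bot.get_obs(): the state, without advancing time (a new reading comes with each control period).
- vision.camera(name): name is "scene" or "top"; returns a dict with "image" (384x512x3 uint8, blue, green, red), "z_map" (384x512 float32, m along the optical axis (not along the pixel's ray), 0 where there is no reading), "K" (3x3 intrinsics, pixels), "k1" (the pictures are not rectified: a ray, as slopes to the right and down, at radius r is drawn at 1 + k1 r^2 times it, then the intrinsics apply), "rvec" (rotation vector, rad) and "tvec" (3), from world to camera coordinates, as OpenCV has them. Camera axes: x right, y down, z forward; pixel columns grow to the right and rows downward; lengths in m; the calibration is good to about 2 mm. A picture is of the moment at which its call begins.
- workorder.job_done(): hands the job in; it is judged then, once.
Trained networks look in a picture, given as the dict that the camera call returned (one of the last four; its "shot" number tells which), for a name from the list of things; names that differ only in an ending like _2 or _b are one class to them, and where a whole thing is asked for, a point or a joint stands for the part that bears it (a point fixed in the world has none). Each returns a list of dicts, best first, with "score" (0 to 1); they miss things now and then, are a little off and sometimes report something else, mostly with a low value. They report only what shows in the picture. A call takes as long as a camera call.
- vision.spot_in(picture, query): "position" ([column, row] in pixels, amid what is visible of it).
- vision.place_of(picture, query): "position" ([column, row] in pixels: a listed point, or the origin of a listed thing).
The state is a dict: "clock": time; "joint_pos": joint angles; "joint_vel": joint speeds; "tau": joint torques, N m; "eef_pos": TCP position; "tool_rot": TCP orientation; "ft_force": force on the tool from outside, world axes, zero at the start; "ft_torque": the same for the moment, N m; "grip_width": finger opening in m; "grasp_force": force on a finger pad.
Only numpy, scipy, OpenCV 4.12 (cv2) and the standard library are available. Lean on these libraries where they do the work, as an engineer would, in place of code of your own. Each camera call takes 0.05 s, during which the arm holds its last target. There are 200 camera calls.

## Working session

There is one attempt and no reset: what is moved stays moved. The work goes in short steps, Python scripts to look and compute and a shell command to move; the robot and the scene stay as the last step left them, time stands still between calls to the robot, and variables do not carry over. Pictures are saved under pics/ and viewed, at most 10 in all, crops included, and the job is handed in when it is done.

```bash
ls; mkdir -p pics
cat > h.py <<'E'
import numpy as np, cv2
from scipy.spatial.transform import Rotation as R
from workcell import bot, vision, workorder
def cloud(p):
    z=p['z_map']; h,w=z.shape
    K=p['K']; u,v=np.meshgrid(np.arange(w),np.arange(h))
    d=np.array([p['k1'],0,0,0,0],float)
    n=cv2.undistortPoints(np.stack([u,v],-1).reshape(-1,1,2).astype(np.float64),np.array(K,float),d).reshape(h,w,2)
    c=np.dstack([n*z[...,None],z])
    Rm=cv2.Rodrigues(np.array(p['rvec'],float))[0]
    P=(c-np.array(p['tvec']).reshape(3))@Rm
    P[z==0]=np.nan
    return P
def proj(p,X):
    return cv2.projectPoints(np.array(X,float).reshape(-1,1,3),np.array(p['rvec'],float),np.array(p['tvec'],float),np.array(p['K'],float),np.array([p['k1'],0,0,0,0],float))[0].reshape(-1,2)
def at_height(p,px,zw):
    n=cv2.undistortPoints(np.array(px,float).reshape(-1,1,2),np.array(p['K'],float),np.array([p['k1'],0,0,0,0],float)).reshape(-1,2)[0]
    Rm=cv2.Rodrigues(np.array(p['rvec'],float))[0]; t=np.array(p['tvec'],float).reshape(3)
    o=-Rm.T@t; d=Rm.T@np.array([n[0],n[1],1]); return o+d*(zw-o[2])/d[2]
E
python3 - <<'E'
from h import *
np.set_printoptions(precision=4,suppress=True)
ims=[]
for n in ('scene','top'):
    p=vision.camera(n); ims.append(p['image']); Rm=cv2.Rodrigues(np.array(p['rvec'],float))[0]
    print(n,'cam',-Rm.T@np.array(p['tvec']).ravel(),p['k1'])
    for q,z in (('deep_pail',0),('deep_pail_under_grip',.14),('shallow_pail',0),('hook_stand',0)):
        for r in vision.place_of(p,q)[:2]: print(q,r['score'],r['position'],at_height(p,r['position'],z))
    cv2.imwrite(f'pics/{n}0.png',p['image'])
print(bot.get_obs())
E
```

```text
pics
scene cam [-0.0502 -1.1974  1.0074] -0.19522160884343076
deep_pail 0.83 [311.5, 279.6] [ 0.5654 -0.3487  0.    ]
deep_pail_under_grip 0.93 [310.8, 244.9] [ 0.5522 -0.3482  0.14  ]
shallow_pail 0.6 [224.4, 182.2] [0.5523 0.2623 0.    ]
hook_stand 0.85 [277.6, 218.3] [ 0.6233 -0.0358  0.    ]
top cam [ 0.39   -0.0079  1.49  ] 0.06736592833939507
deep_pail 0.71 [375.9, 194.6] [ 0.5565 -0.3482  0.    ]
shallow_pail 0.74 [160.8, 188.0] [0.5597 0.2975 0.    ]
hook_stand 0.82 [276.2, 169.7] [ 0.6244 -0.0489  0.    ]
{'clock': 0.5, 'joint_pos': array([-1.214 ,  0.2406,  0.0049,  1.3352,  0.    ,  1.5708]), 'joint_vel': array([ 0.0019,  0.0006,  0.0011, -0.0004,  0.0025,  0.0002]), 'tau': array([ -0.    , -37.1859,  25.2462,   0.0028,   0.    ,   0.    ]), 'eef_pos': array([ 0.1746, -0.4685,  0.2038]), 'tool_rot': array([ 0.9841,  0.1774, -0.    , -0.0001]), 'ft_force': array([-0.8319, -0.2081,  0.039 ]), 'ft_torque': array([ 0.0165,  0.0097, -0.0437]), 'grasp_force': 0.0, 'grip_width': 0.08515753156611172}
```

View pics/scene0.png

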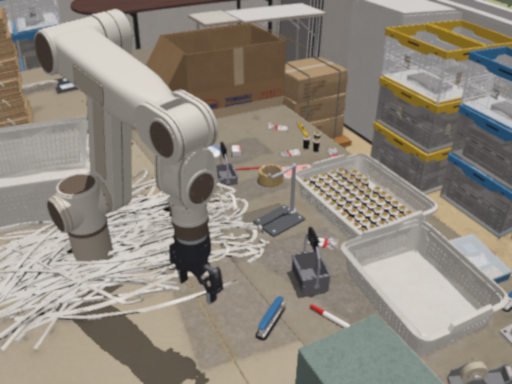

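View pics/top0.png

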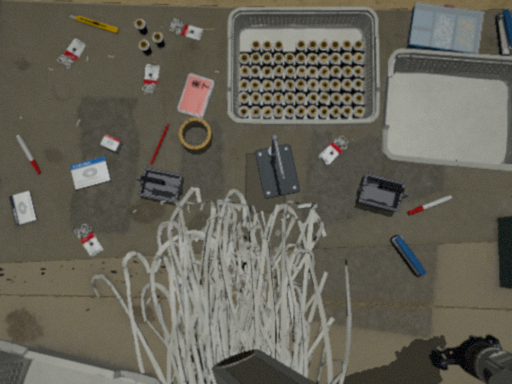

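Run:
```python
from h import *
np.set_printoptions(precision=4,suppress=True)
for n in ('top','scene'):
    p=vision.camera(n); P=cloud(p).reshape(-1,3)
    P=P[~np.isnan(P).any(1)]
    def sel(c,r,z0,z1):
        return P[(np.hypot(P[:,0]-c[0],P[:,1]-c[1])<r)&(P[:,2]>z0)&(P[:,2]<z1)]
    for nm,c,r,z0,z1 in (('grip',(.555,-.348),.1,.15,.21),('rim',(.555,-.348),.1,.055,.08),('hookarm',(.62,-.04),.1,.18,.235),('base',(.62,-.045),.13,.006,.02),('sgrip',(.56,.28),.12,.11,.17)):
        S=sel(c,r,z0,z1)
        if len(S)<5: print(n,nm,len(S));continue
        (cx,cy),(w,h),a=cv2.minAreaRect(S[:,:2].astype(np.float32))
        e,V=np.linalg.eigh(np.cov(S[:,:2].T))
        print(n,nm,len(S),'mean',S.mean(0),'rect',np.round([cx,cy,w,h,a],4),'axis deg',np.degrees(np.arctan2(V[1,1],V[0,1])),'z',S[:,2].min(),S[:,2].max())
        if nm=='hookarm': print(S[np.argsort(S[:,0])][::max(1,len(S)//25)])
```

```text
top grip 196 mean [ 0.5556 -0.3449  0.1766] rect [ 0.5566 -0.3465  0.0881  0.0142 78.2085] axis deg 76.75507270648185 z 0.15028710981481122 0.19155280995604923
top rim 399 mean [ 0.5566 -0.3493  0.0692] rect [ 0.5573 -0.3473  0.1223  0.0892 77.1966] axis deg 71.47674486850201 z 0.05549913022482307 0.07895343479392851
top hookarm 184 mean [ 0.6298 -0.048   0.2036] rect [ 0.625  -0.0479  0.1206  0.0139 11.9569] axis deg -166.5325787687873 z 0.1820774776417697 0.21800189507330547
[[ 0.5667 -0.0636  0.2156]
 [ 0.5716 -0.0634  0.2176]
 [ 0.5784 -0.056   0.2058]
 [ 0.582  -0.0562  0.199 ]
 [ 0.5878 -0.0536  0.1956]
 [ 0.593  -0.0535  0.1964]
 [ 0.5977 -0.0585  0.2007]
 [ 0.6026 -0.0531  0.2025]
 [ 0.6061 -0.0584  0.1981]
 [ 0.6112 -0.0478  0.198 ]
 [ 0.6166 -0.0477  0.1976]
 [ 0.6214 -0.0527  0.2015]
 [ 0.6266 -0.0447  0.2011]
 [ 0.6324 -0.0473  0.1985]
 [ 0.6355 -0.0421  0.1956]
 [ 0.6398 -0.0497  0.202 ]
 [ 0.6448 -0.0495  0.2041]
 [ 0.6502 -0.0441  0.203 ]
 [ 0.6532 -0.0468  0.2015]
 [ 0.6585 -0.0414  0.2014]
 [ 0.6631 -0.0359  0.2041]
 [ 0.6681 -0.041   0.2067]
 [ 0.6718 -0.0329  0.212
[... 1219 characters left out ...]
 0.6295 -0.051   0.1956]
 [ 0.634  -0.0495  0.1974]
 [ 0.6408 -0.0507  0.1962]
 [ 0.6481 -0.0445  0.1984]
 [ 0.6523 -0.0436  0.2006]
 [ 0.6586 -0.0394  0.2005]
 [ 0.6637 -0.0438  0.1976]
 [ 0.67   -0.0459  0.2009]
 [ 0.6721 -0.0493  0.1945]
 [ 0.6728 -0.0425  0.183 ]
 [ 0.6745 -0.0438  0.21  ]
 [ 0.6764 -0.0428  0.186 ]
 [ 0.6785 -0.0384  0.1947]
 [ 0.6814 -0.041   0.1836]]
scene base 935 mean [ 0.6093 -0.0555  0.0114] rect [ 0.6107 -0.039   0.2204  0.2238 80.9026] axis deg -176.87936919748313 z 0.006006509179861275 0.019797605561046917
scene sgrip 83 mean [0.5594 0.2793 0.1348] rect [ 0.5615  0.2841  0.0792  0.0137 79.2649] axis deg 82.56687032172387 z 0.1114183497765496 0.15259062463742537
```

The scene picture shows the deep pail at about (311,270) with the stand's hook at (280,218). In the top picture the deep pail is at (380,195), the stand at (277,170) and the shallow pail at (160,187). The depth data agree with this: grip at about (0.556, -0.348) with its top at 0.185, long axis at 78°, and hook axis at 13° with its origin at about (0.6195, -0.051).

```bash
cat >> h.py <<'E'
def to(x,y,z,yaw_y):
    "tool-frame shift (mm, after the turn) and turn (rad) to a tool-down pose whose tool y points at yaw_y deg"
    o=bot.get_obs(); Rc=R.from_quat(o['tool_rot']); a=np.radians(yaw_y)
    Y=np.array([np.cos(a),np.sin(a),0]); Z=np.array([0,0,-1.]); T=R.from_matrix(np.column_stack([np.cross(Y,Z),Y,Z]))
    d=np.array([x,y,z])-o['eef_pos']
    print('t',o['clock'],'eef',o['eef_pos'].round(4),'turn',(Rc.inv()*T).as_rotvec().round(4),'shift after',(T.inv().apply(d)*1000).round(1),'before',(Rc.inv().apply(d)*1000).round(1),'F',o['ft_force'].round(1),'w',o['grip_width'],o['grasp_force'],'q',o['joint_pos'].round(2))
E
python3 -m creep '[[[0,0,-10],[0,0,-0.1675]],[[0,0,-10],[0,0,-0.1675]],[[0,0,-10],[0,0,-0.1675]],[[0,0,-10],[0,0,-0.1675]],[[0,0,-10],[0,0,-0.1675]],[[0,0,-10],[0,0,-0.1675]]]' 85
python3 -m creep '[[[19.7,34.9,0],[0,0,0]],[[19.7,34.9,0],[0,0,0]],[[19.7,34.9,0],[0,0,0]],[[19.7,34.9,0],[0,0,0]],[[19.7,34.9,0],[0,0,0]],[[19.7,34.9,0],[0,0,0]],[[19.7,34.9,0],[0,0,0]],[[19.7,34.9,0],[0,0,0]],[[19.7,34.9,0],[0,0,0]],[[19.7,34.9,0],[0,0,0]],[[0,0,0],[0,0,0]],[[0,0,0],[0,0,0]]]'
python3 -c "
from h import *
to(.5565,-.348,.158,-12)
p=vision.camera('scene');cv2.imwrite('pics/s1.png',cv2.resize(p['image'][130:330,200:420],None,fx=3,fy=3))"
```

```text
clock: 1.35
eef_pos: [0.1746, -0.4685, 0.2642]
tool_rot: [0.775, 0.632, -0.0, 0.0]
ft_force: [0.4, -0.7, 0.2]
grip_width: 0.085
grasp_force: 0.0
clock: 2.85
eef_pos: [0.5566, -0.3482, 0.2634]
tool_rot: [0.777, 0.63, -0.0, -0.0]
ft_force: [-0.1, 0.2, -0.3]
grip_width: 0.085
grasp_force: 0.0
t 2.85 eef [ 0.5566 -0.3482  0.2634] turn [-0.0011  0.0001  0.0007] shift after [ 2.000e-01 -1.000e-01  1.054e+02] before [  0.2  -0.  105.4] F [-0.1  0.2 -0.3] w 0.08496198283323396 0.0 q [-0.56  0.57  0.66  1.66 -0.    1.22]
```

View pics/s1.png

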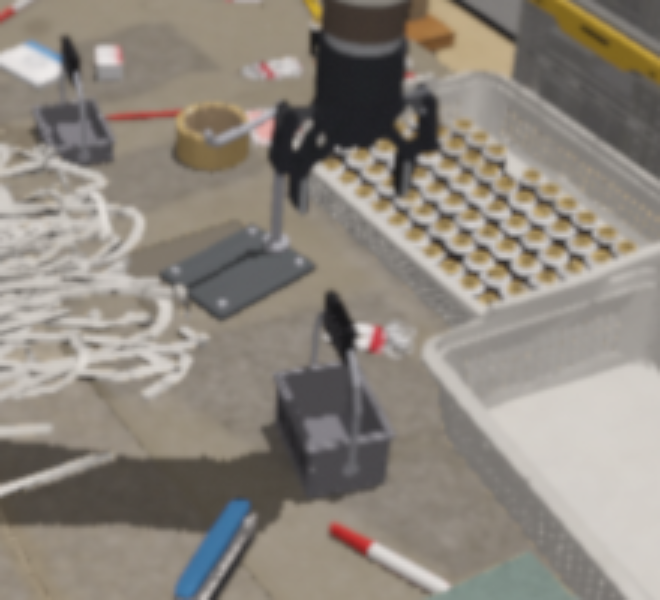

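The open gripper, with its fingertips at about (300,195) and (403,185) in the crop, straddles the line above the grip at (340,325). I'll go down and close.

```bash
python3 -m creep '[[[0,0,20],[0,0,0]],[[0,0,20],[0,0,0]],[[0,0,20],[0,0,0]],[[0,0,20],[0,0,0]],[[0,0,15],[0,0,0]],[[0,0,10],[0,0,0]],[[0,0,0],[0,0,0]]]'
python3 -m creep '[[[0,0,0],[0,0,0]],[[0,0,0],[0,0,0]],[[0,0,0],[0,0,0]],[[0,0,0],[0,0,0]],[[0,0,0],[0,0,0]],[[0,0,0],[0,0,0]],[[0,0,0],[0,0,0]],[[0,0,0],[0,0,0]]]' 0
python3 -m creep '[[[0,0,-8],[0,0,0]],[[0,0,-15],[0,0,0]],[[0,0,-15],[0,0,0]],[[0,0,-15],[0,0,0]],[[0,0,-15],[0,0,0]],[[0,0,-15],[0,0,0]],[[0,0,-7],[0,0,0]],[[0,0,0],[0,0,0]],[[0,0,0],[0,0,0]]]'
python3 -c "
from h import *
to(.537,-.070,.248,13)
p=vision.camera('scene');cv2.imwrite('pics/s2.png',cv2.resize(p['image'][130:330,200:420],None,fx=3,fy=3))
print([(r['score'],r['position']) for r in vision.place_of(p,'deep_pail_under_grip')], proj(p,[[.5566,-.348,.23]]))"
```

```text
clock: 3.78
eef_pos: [0.5563, -0.3482, 0.1583]
tool_rot: [0.777, 0.629, -0.0, -0.001]
ft_force: [-0.7, -0.1, -0.4]
grip_width: 0.0848
grasp_force: 0.0
clock: 4.78
eef_pos: [0.5569, -0.3482, 0.1588]
tool_rot: [0.777, 0.629, 0.0, 0.0]
ft_force: [-0.6, 0.3, 0.6]
grip_width: -0.0004
grasp_force: 0.0
clock: 5.9
eef_pos: [0.5567, -0.3481, 0.2482]
tool_rot: [0.777, 0.629, -0.0, -0.001]
ft_force: [-0.1, 0.0, -0.1]
grip_width: 0.0002
grasp_force: 0.0
t 5.9 eef [ 0.5567 -0.3481  0.2482] turn [-0.0009 -0.0006 -0.436 ] shift after [2.754e+02 4.340e+01 2.000e-01] before [267.9 -77.    0.4] F [-0.1  0.  -0.1] w 0.0001856414878953005 0.0 q [-0.56  0.57  0.61  1.61 -0.    1.22]
[(0.56, [312.4, 245.0])] [[314.28904718 218.74747009]]
```

View pics/s2.png

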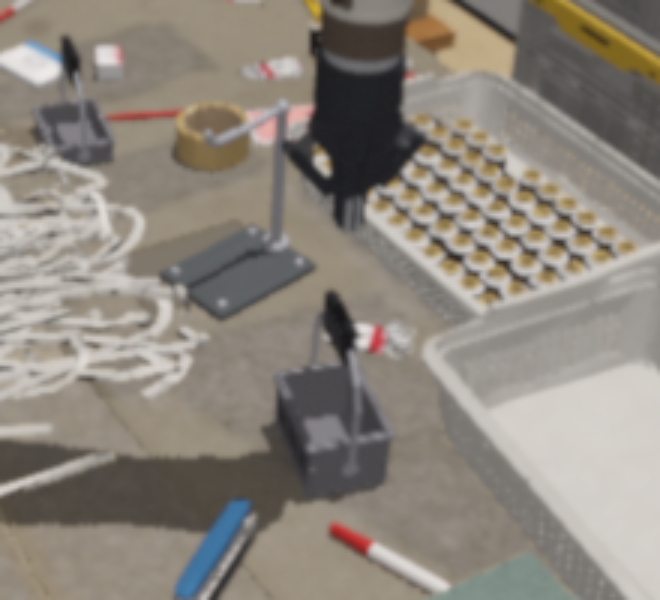

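The grasp missed: the fingers closed to 0 and the pail still stands, grip at (340,325) in the crop, with the closed fingertips at (348,225). I'll measure fingertip and grip in the same cloud.

Run:
```python
from h import *
np.set_printoptions(precision=4,suppress=True)
p=vision.camera('scene');C=cloud(p)
print('proj tcp',proj(p,[bot.get_obs()['eef_pos']]),'grip top/bottom mid',proj(p,[[.5565,-.348,.184],[.5565,-.348,.14]]))
for (u,v) in [(313,229),(313,234),(315,239),(310,232),(316,244),(316,203),(317,200),(315,196)]: print(u,v,C[v,u],p['image'][v,u])
S=C.reshape(-1,3); I=p['image'].reshape(-1,3).max(1)
m=(np.hypot(S[:,0]-.556,S[:,1]+.348)<.09)
for a,b in((.09,.14),(.14,.15),(.15,.16),(.16,.17),(.17,.18),(.18,.2),(.2,.23),(.23,.245),(.245,.26),(.26,.28)):
    k=S[m&(S[:,2]>a)&(S[:,2]<b)]
    if len(k): print(a,len(k),np.median(k,0),k.min(0),k.max(0))
p=vision.camera('top');S=cloud(p).reshape(-1,3)
m=(np.hypot(S[:,0]-.556,S[:,1]+.348)<.09)
print('top');
for a,b in((.05,.09),(.14,.16),(.16,.18),(.18,.2),(.23,.26)):
    k=S[m&(S[:,2]>a)&(S[:,2]<b)]
    if len(k): print(a,len(k),np.median(k,0),k.min(0),k.max(0))
cv2.imwrite('pics/t2.png',cv2.resize(p['image'][120:270,280:460],None,fx=4,fy=4))
```

```text
proj tcp [[314.7597 213.365 ]] grip top/bottom mid [[313.1133 232.1267]
 [312.0466 244.4109]]
313 229 [ 0.5659 -0.333   0.181 ] [ 91  99 106]
313 234 [ 0.5547 -0.3508  0.1801] [23 21 23]
315 239 [ 0.5471 -0.3727  0.1811] [36 33 35]
310 232 [ 0.5509 -0.3411  0.1816] [29 27 28]
316 244 [ 0.547  -0.3795  0.1686] [28 26 27]
316 203 [ 0.5479 -0.3619  0.2934] [102 100 100]
317 200 [ 0.5515 -0.3601  0.3006] [87 85 85]
315 196 [ 0.5461 -0.3574  0.3132] [55 51 51]
0.09 68 [ 0.5462 -0.4034  0.1131] [ 0.538  -0.4133  0.0901] [ 0.6441 -0.2882  0.1399]
0.14 33 [ 0.5482 -0.3743  0.1458] [ 0.5415 -0.4018  0.1408] [ 0.566  -0.304   0.1489]
0.15 36 [ 0.5486 -0.3718  0.1547] [ 0.5437 -0.3952  0.1501] [ 0.5581 -0.3226  0.1599]
0.16 35 [ 0.5492 -0.3714  0.164 ] [ 0.5425 -0.3824  0.1604] [ 0.5562 -0.3246  0.1699]
0.17 37 [ 0.5507 -0.3582  0.1746] [ 0.5424 -0.3823  0.1704] [ 0.5587 -0.3187  0.1798]
0.18 67 [ 0.5544 -0.3565  0.1829] [ 0.5431 -0.3816  0.18  ] [ 0.5659 -0.3215  0.1877]
0.26 4 [ 0.5479 -0.3574  0.2788] [ 0.5471 -0.3614  0.2768] [ 0.5493 -0.3538  0.2798]
top
0.05 352 [ 0.5635 -0.3378  0.0695] [ 0.5058 -0.4039  0.0502] [ 0.611  -0.2812  0.0845]
0.14 42 [ 0.5576 -0.3186  0.1527] [ 0.545  -0.3716  0.1405] [ 0.5688 -0.295   0.1597]
0.16 45 [ 0.5528 -0.3461  0.1721] [ 0.5445 -0.3751  0.1601] [ 0.5671 -0.3117  0.1798]
0.18 99 [ 0.5572 -0.3414  0.1851] [ 0.5469 -0.37    0.1801] [ 0.5674 -0.3173  0.191 ]
```

View pics/t2.png

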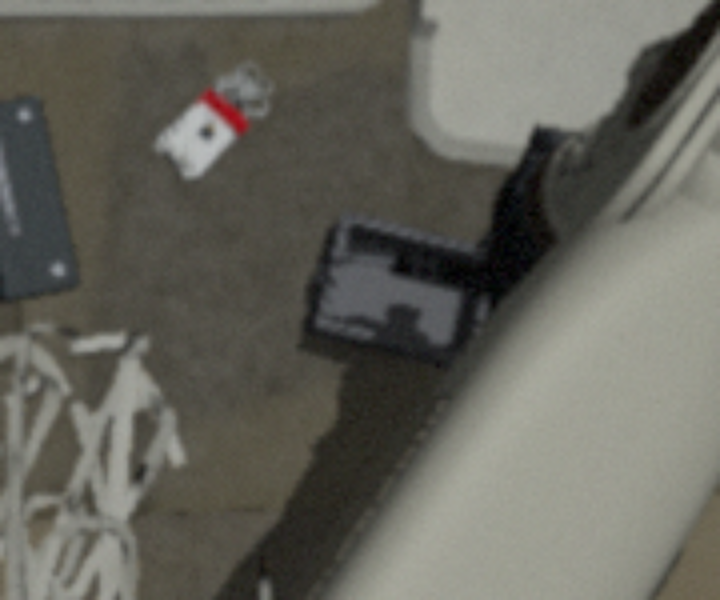

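The top view shows the pail standing undisturbed, at about (390,285) in the crop. In the scene view the closed fingertips are about 8 rows higher than the reported TCP projects, so they're really about 28 mm above it. That fits closing just over the grip. I'll pin the offset down.

Run:
```python
from h import *
np.set_printoptions(precision=4,suppress=True)
e=bot.get_obs()['eef_pos']
p=vision.camera('scene');C=cloud(p);I=p['image']
for v in range(196,218,2): print(v,I[v,308:326].max(1), C[v,316],C[v,318])
print(proj(p,[e+[-.002,-.011,d] for d in (0,.02,.03,.04)]))
p=vision.camera('top');C=cloud(p);I=p['image']
S=C.reshape(-1,3);m=(S[:,2]>.21)&(S[:,2]<.45)&(abs(S[:,0]-.5565)<.12)&(abs(S[:,1]+.348)<.15)
for a in np.arange(.22,.45,.02):
    k=S[m&(S[:,2]>a)&(S[:,2]<a+.02)]
    if len(k)>3: print(round(a,2),len(k),np.median(k,0),k.min(0),k.max(0))
print(proj(p,[e,e+[0,0,.03],e+[0,0,.1]]))
# start picture check: where fingertips should be
print(proj(vision.camera('scene'),[[.1746,-.4685,.2038],[.1746,-.4685,.2338]]))
cv2.imwrite('pics/s0c.png',cv2.resize(cv2.imread('pics/scene0.png')[220:320,150:250],None,fx=5,fy=5))
```

```text
196 [114 110 106  67  37  36  42  58  73  74  71  90  81  73 133 182 188 180] [ 0.5479 -0.3593  0.3138] [ 0.5528 -0.3613  0.3134]
198 [125 125 116  70  36  38  54  84 102  91  82  99  95 125 177 190 182 164] [ 0.5469 -0.3614  0.3091] [ 0.5533 -0.3613  0.307 ]
200 [133 126 109  64  36  38  57  89 102  86  80  97  90 140 194 203 194 181] [ 0.5475 -0.3613  0.3026] [ 0.5547 -0.3601  0.2995]
202 [141 135 117  73  39  40  65  97 101  79  82  95  80 121 176 196 202 204] [ 0.5519 -0.3559  0.2915] [ 0.552  -0.3647  0.2969]
204 [145 142 135 116  73  49  70  99 101  81  91 100  89 102 130 151 174 193] [ 0.5489 -0.3609  0.2892] [ 0.5566 -0.359   0.2855]
206 [149 148 146 142 129 110 100 106 104  89  99 113 121 126 132 135 132 142] [ 0.5507 -0.3591  0.2811] [ 0.5564 -0.3601  0.2799]
208 [150 149 149 149 147 142 137 132 130 123 126 131 128 137 133 133 125 120] [ 0.7734 -0.0495  0.0038] [ 0.7717 -0.064   0.0136]
210 [149 150 150 151 151 149 148 145 141 136 129 122 120 121 123 133 134 130] [ 0.7671 -0.0594  0.0034] [ 0.7749 -0.0606  0.0016]
212 [151 151 151 151 151 150 150 149 147 144 141 138 133 130
[... 592 characters left out ...]
0 [ 0.534  -0.3373  0.3329] [ 0.5244 -0.3434  0.3224] [ 0.5517 -0.3293  0.3377]
0.34 43 [ 0.528  -0.3319  0.3497] [ 0.5112 -0.3502  0.3411] [ 0.6166 -0.3272  0.359 ]
0.36 59 [ 0.6086 -0.3523  0.3685] [ 0.5145 -0.3706  0.3604] [ 0.6174 -0.3282  0.3787]
0.38 6 [ 0.5254 -0.3312  0.3851] [ 0.5214 -0.3325  0.3827] [ 0.5278 -0.3309  0.3982]
0.4 41 [ 0.5504 -0.3158  0.4144] [ 0.5259 -0.327   0.4079] [ 0.5847 -0.3109  0.4199]
0.42 76 [ 0.5469 -0.3148  0.429 ] [ 0.5273 -0.3288  0.4201] [ 0.5873 -0.3117  0.44  ]
0.44 63 [ 0.5527 -0.3161  0.4475] [ 0.5288 -0.333   0.4401] [ 0.588  -0.3115  0.4499]
[[398.7774 184.0807]
 [402.1897 182.5259]
 [410.8526 178.581 ]]
[[198.8367 302.7922]
 [197.824  293.477 ]]
```

View pics/s0c.png

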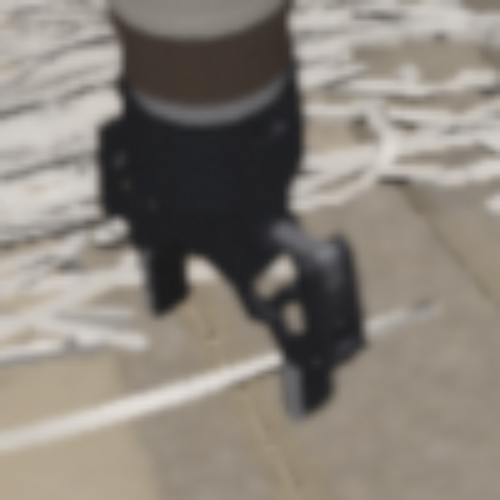

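The closed fingertips end at z≈0.278 in both cameras against 0.248 reported, and xy agrees. The start picture also shows the tips (165,310)/(305,415) higher than stated. So I'll treat the true tip height as reported + 0.029 m and redo the grasp 29 mm lower. There's still body clearance over the grip.

```bash
python3 -m creep '[[[0,0,0],[0,0,0]],[[0,0,0],[0,0,0]],[[0,0,0],[0,0,0]],[[0,0,0],[0,0,0]],[[0,0,0],[0,0,0]],[[0,0,0],[0,0,0]],[[0,0,0],[0,0,0]],[[0,0,0],[0,0,0]]]' 85
python3 -m creep '[[[0,0,20],[0,0,0]],[[0,0,20],[0,0,0]],[[0,0,20],[0,0,0]],[[0,0,20],[0,0,0]],[[0,0,15],[0,0,0]],[[0,0,10],[0,0,0]],[[0,0,8],[0,0,0]],[[0,0,5],[0,0,0]],[[0,0,0],[0,0,0]]]'
python3 -m creep '[[[0,0,0],[0,0,0]],[[0,0,0],[0,0,0]],[[0,0,0],[0,0,0]],[[0,0,0],[0,0,0]],[[0,0,0],[0,0,0]],[[0,0,0],[0,0,0]],[[0,0,0],[0,0,0]],[[0,0,0],[0,0,0]]]' 0
```

```text
clock: 7.25
eef_pos: [0.5569, -0.3482, 0.2488]
tool_rot: [0.777, 0.629, -0.0, -0.0]
ft_force: [-0.2, 0.2, 0.2]
grip_width: 0.0848
grasp_force: 0.0
clock: 8.38
eef_pos: [0.5569, -0.3482, 0.1307]
tool_rot: [0.777, 0.629, -0.0, -0.0]
ft_force: [0.3, 0.6, 0.2]
grip_width: 0.085
grasp_force: 0.0
clock: 9.38
eef_pos: [0.5572, -0.3483, 0.1311]
tool_rot: [0.777, 0.63, 0.0, 0.0]
ft_force: [0.9, 0.7, 1.4]
grip_width: 0.0116
grasp_force: 62.1
```

```bash
python3 -m creep '[[[0,0,-5],[0,0,0]],[[0,0,-10],[0,0,0]],[[0,0,-15],[0,0,0]],[[0,0,-15],[0,0,0]],[[0,0,-15],[0,0,0]],[[0,0,-15],[0,0,0]],[[0,0,-12],[0,0,0]],[[0,0,-8],[0,0,0]],[[0,0,0],[0,0,0]],[[0,0,0],[0,0,0]],[[0,0,0],[0,0,0]]]'
python3 - <<'E'
from h import *
np.set_printoptions(precision=4,suppress=True)
to(.537,-.070,.226,13)
for n in('scene','top'):
    p=vision.camera(n);S=cloud(p).reshape(-1,3)
    m=np.hypot(S[:,0]-.556,S[:,1]+.348)<.09
    k=S[m&(S[:,2]>.15)&(S[:,2]<.18)]
    print(n,len(k),'rim',cv2.minAreaRect(k[:,:2].astype(np.float32)),np.percentile(k[:,2],[5,50,95]))
    print([(r['score'],r['position'],at_height(p,r['position'],.235)) for r in vision.place_of(p,'deep_pail_under_grip')])
    if n=='scene': cv2.imwrite('pics/s3.png',cv2.resize(p['image'][130:330,200:420],None,fx=3,fy=3))
E
```

```text
clock: 10.75
eef_pos: [0.5566, -0.348, 0.225]
tool_rot: [0.777, 0.629, -0.0, -0.001]
ft_force: [0.4, 1.0, -2.0]
grip_width: 0.0118
grasp_force: 61.7
t 10.75 eef [ 0.5566 -0.348   0.225 ] turn [-0.0013 -0.0009 -0.4359] shift after [275.3  43.5  -1. ] before [267.9 -76.8  -0.8] F [ 0.4  1.  -2. ] w 0.011813760332406794 61.695531606674194 q [-0.56  0.57  0.55  1.55  0.    1.22]
scene 433 rim ((0.5549947619438171, -0.35235071182250977), (0.1253732591867447, 0.09036177396774292), 77.54239654541016) [0.1515 0.1613 0.1664]
[(0.74, [314.3, 217.8], array([ 0.555 , -0.3499,  0.235 ]))]
top 280 rim ((0.5599265098571777, -0.3283453583717346), (0.08599641919136047, 0.08845894038677216), 79.53158569335938) [0.1566 0.1645 0.1698]
[(0.89, [397.3, 185.6], array([ 0.5545, -0.3479,  0.235 ]))]
```

View pics/s3.png

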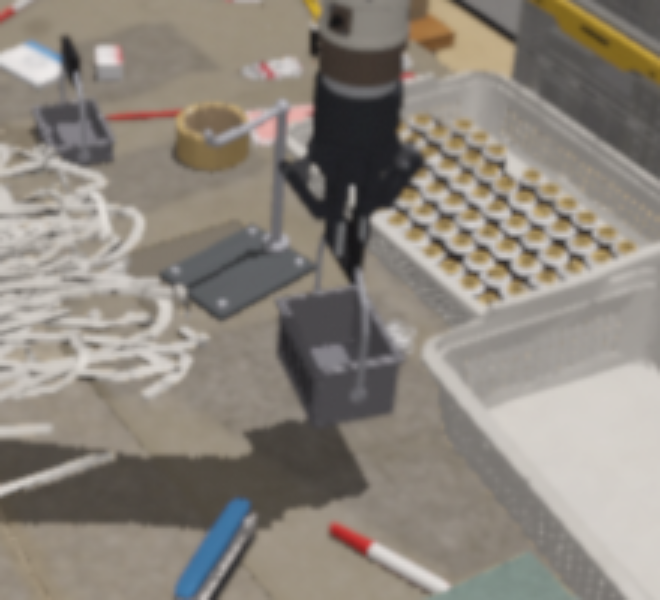

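The pail is lifted level at about (340,345) in the crop, clear of the bench, and the networks put its grip point within 2 mm of the tool axis. Next I'll go halfway, turn and look again.

```bash
python3 -m creep '[[[15,-5,0],[0,0,0]],[[25,-8,0],[0,0,0]],[[28,-8,0],[0,0,0]],[[28,-8,0],[0,0,0]],[[24,-7,0],[0,0,-0.07]],[[15,0,0],[0,0,-0.11]],[[8,0,0],[0,0,-0.11]],[[0,0,0],[0,0,-0.09]],[[0,0,0],[0,0,-0.056]],[[0,0,0],[0,0,0]]]'
python3 -c "
from h import *
to(.537,-.070,.228,13)"
```

```text
clock: 12.2
eef_pos: [0.5489, -0.2004, 0.2259]
tool_rot: [0.623, 0.782, 0.0, 0.0]
ft_force: [0.1, 0.1, -1.8]
grip_width: 0.0116
grasp_force: 61.8
t 12.2 eef [ 0.5489 -0.2004  0.2259] turn [ 0.0001  0.0001 -0.0005] shift after [129.8  17.8  -2.1] before [129.8  17.7  -2.1] F [ 0.1  0.1 -1.8] w 0.011612200884101583 61.80211901664734 q [-0.35  0.41  0.29  1.46 -0.    0.99]
```

```bash
python3 -m creep '[[[12,2,0],[0,0,0]],[[22,3,0],[0,0,0]],[[26,4,0],[0,0,0]],[[26,4,0],[0,0,0]],[[22,3,0],[0,0,0]],[[14,2,-2],[0,0,0]],[[8,0,0],[0,0,0]],[[0,0,0],[0,0,0]],[[0,0,0],[0,0,0]],[[0,0,0],[0,0,0]]]'
python3 - <<'E'
from h import *
np.set_printoptions(precision=4,suppress=True)
to(.600,-.0555,.228,13)
for n in('scene','top'):
    p=vision.camera(n);S=cloud(p).reshape(-1,3)
    print(n,[(r['score'],r['position'],at_height(p,r['position'],.237)) for r in vision.place_of(p,'deep_pail_under_grip')])
    k=S[(np.hypot(S[:,0]-.537,S[:,1]+.07)<.09)&(S[:,2]>.15)&(S[:,2]<.18)]
    print('rim',len(k),cv2.minAreaRect(k[:,:2].astype(np.float32)),np.percentile(k[:,2],[5,50,95]))
    print('hook tip proj',proj(p,[[.5675,-.063,.215]]))
    if n=='scene': cv2.imwrite('pics/s4.png',cv2.resize(p['image'][110:270,170:350],None,fx=4,fy=3.7))
E
```

```text
clock: 13.45
eef_pos: [0.5372, -0.0705, 0.2277]
tool_rot: [0.623, 0.782, -0.0, 0.0]
ft_force: [0.0, 0.6, -2.2]
grip_width: 0.0121
grasp_force: 61.7
t 13.45 eef [ 0.5372 -0.0705  0.2277] turn [-0.0001  0.0001 -0.001 ] shift after [ 0.5 64.5 -0.3] before [ 0.5 64.5 -0.3] F [ 0.   0.6 -2.2] w 0.012093120356906819 61.683000326156616 q [-0.13  0.32  0.17  1.42 -0.    1.21]
scene [(0.59, [260.3, 170.7], array([ 0.536, -0.071,  0.237]))]
rim 420 ((0.5355290770530701, -0.07374223321676254), (0.09343203157186508, 0.1263469159603119), 13.122740745544434) [0.1509 0.1625 0.1688]
hook tip proj [[267.9822 173.1549]]
top []
rim 85 ((0.5362449288368225, -0.01981509104371071), (0.06756080687046051, 0.024190828204154968), 1.4331789016723633) [0.1602 0.1667 0.1709]
hook tip proj [[283.7493 178.7258]]
```

View pics/s4.png

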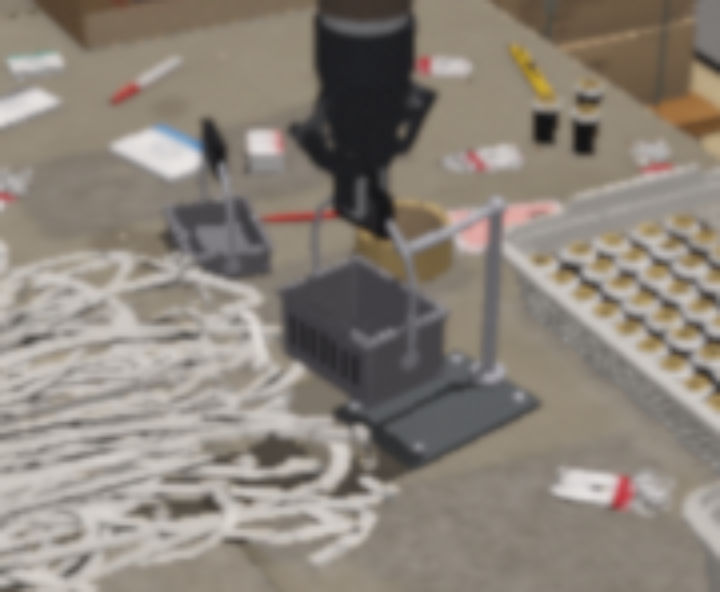

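The pail is in front of the hook, with its grip at about (375,205) in the crop and the hook arm running from (410,245) to the post at (495,205). The grip underside is about 22 mm above the tip. I'll go in along the hook.

```bash
python3 -m creep '[[[0,6,0],[0,0,0]],[[0,12,0],[0,0,0]],[[0,14,0],[0,0,0]],[[0,14,0],[0,0,0]],[[0,12,0],[0,0,0]],[[0,6.5,0],[0,0,0]],[[0,0,0],[0,0,0]],[[0,0,0],[0,0,0]]]'
python3 -m creep '[[[0,0,6],[0,0,0]],[[0,0,8],[0,0,0]],[[0,0,8],[0,0,0]],[[0,0,6],[0,0,0]],[[0,0,4],[0,0,0]],[[0,0,0],[0,0,0]],[[0,0,0],[0,0,0]]]'
python3 - <<'E'
from h import *
to(.600,-.0555,.191,13)
p=vision.camera('scene');S=cloud(p).reshape(-1,3)
k=S[(np.hypot(S[:,0]-.6,S[:,1]+.0555)<.09)&(S[:,2]>.11)&(S[:,2]<.145)]
print('rim',len(k),cv2.minAreaRect(k[:,:2].astype(np.float32)),np.percentile(k[:,2],[5,50,95]))
cv2.imwrite('pics/s5.png',cv2.resize(p['image'][130:250,210:340],None,fx=5,fy=5))
E
```

```text
clock: 14.65
eef_pos: [0.5997, -0.0553, 0.2278]
tool_rot: [0.623, 0.783, -0.0, -0.0]
ft_force: [-0.2, -0.2, -2.1]
grip_width: 0.012
grasp_force: 61.7
clock: 15.52
eef_pos: [0.6002, -0.0553, 0.1961]
tool_rot: [0.622, 0.783, 0.0, 0.0]
ft_force: [-0.4, -1.1, -1.9]
grip_width: 0.0119
grasp_force: 61.7
t 15.525 eef [ 0.6002 -0.0553  0.1961] turn [0.0005 0.0002 0.0001] shift after [-0.2 -0.3  5.1] before [-0.1 -0.3  5.1] F [-0.4 -1.1 -1.9] w 0.011940693043643367 61.67879104614258 q [-0.09  0.45  0.29  1.41 -0.    1.25]
rim 572 ((0.6175156235694885, -0.05445694178342819), (0.13214854896068573, 0.1277172714471817), 10.399725914001465) [0.11135457 0.12613888 0.13736547]
```

View pics/s5.png

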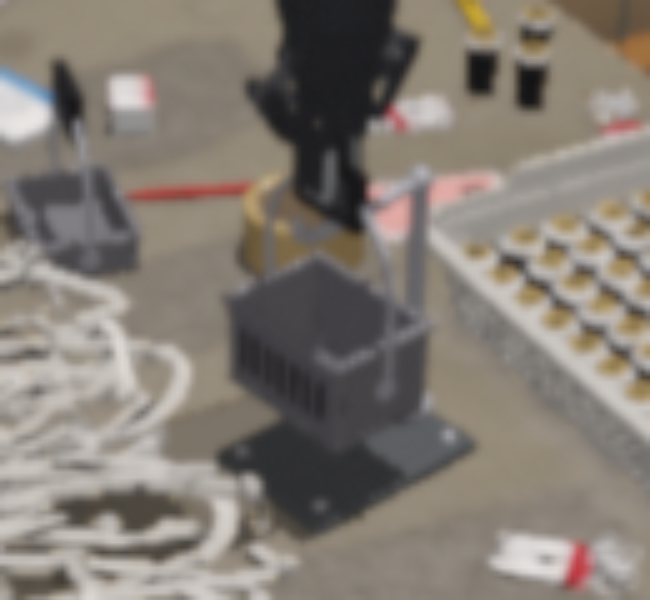

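The hook tip shows at (310,230) through the opening below the grip, with the arm leading to the post at (420,180). I'll lower the pail in small steps until the seat takes the weight.

```bash
python3 -m creep '[[[0,0,1.5],[0,0,0]],[[0,0,1.5],[0,0,0]],[[0,0,0],[0,0,0]],[[0,0,0],[0,0,0]]]'
python3 -m creep '[[[0,0,1],[0,0,0]],[[0,0,0],[0,0,0]],[[0,0,0],[0,0,0]]]'
python3 -m creep '[[[0,0,1],[0,0,0]],[[0,0,0],[0,0,0]],[[0,0,0],[0,0,0]]]'
```

```text
clock: 16.08
eef_pos: [0.6, -0.0553, 0.1928]
tool_rot: [0.622, 0.783, -0.0, -0.0]
ft_force: [0.9, 1.3, -1.4]
grip_width: 0.0117
grasp_force: 61.7
clock: 16.45
eef_pos: [0.6, -0.0553, 0.1918]
tool_rot: [0.622, 0.783, 0.0, 0.0]
ft_force: [0.1, 0.2, -2.1]
grip_width: 0.0117
grasp_force: 61.7
clock: 16.82
eef_pos: [0.6001, -0.0553, 0.1909]
tool_rot: [0.622, 0.783, 0.0, 0.0]
ft_force: [-0.5, -0.8, -0.9]
grip_width: 0.0118
grasp_force: 62.0
```

```bash
python3 -m creep '[[[0,0,0.5],[0,0,0]],[[0,0,0],[0,0,0]],[[0,0,0],[0,0,0]]]'
python3 -m creep '[[[0,0,0.5],[0,0,0]],[[0,0,0],[0,0,0]],[[0,0,0],[0,0,0]]]'
python3 -m creep '[[[0,0,0.5],[0,0,0]],[[0,0,0],[0,0,0]],[[0,0,0],[0,0,0]]]'
```

```text
clock: 17.2
eef_pos: [0.6002, -0.0553, 0.1908]
tool_rot: [0.622, 0.783, 0.0, 0.0]
ft_force: [-0.5, -0.2, 2.8]
grip_width: 0.012
grasp_force: 62.3
clock: 17.58
eef_pos: [0.6002, -0.0553, 0.1908]
tool_rot: [0.622, 0.783, 0.0, 0.001]
ft_force: [-1.2, 0.4, 4.9]
grip_width: 0.012
grasp_force: 62.8
clock: 17.95
eef_pos: [0.6002, -0.0553, 0.1907]
tool_rot: [0.622, 0.783, 0.0, 0.001]
ft_force: [-2.4, -0.6, 7.0]
grip_width: 0.0118
grasp_force: 63.1
```

The seat has taken the weight, exactly at the expected height. I'll ease off the preload, open, and back straight up.

```bash
python3 -m creep '[[[0,0,-1.2],[0,0,0]],[[0,0,0],[0,0,0]],[[0,0,0],[0,0,0]]]'
python3 -m creep '[[[0,0,0],[0,0,0]],[[0,0,0],[0,0,0]],[[0,0,0],[0,0,0]],[[0,0,0],[0,0,0]],[[0,0,0],[0,0,0]],[[0,0,0],[0,0,0]],[[0,0,0],[0,0,0]]]' 40
python3 -m creep '[[[0,0,-4],[0,0,0]],[[0,0,-8],[0,0,0]],[[0,0,-12],[0,0,0]],[[0,0,-15],[0,0,0]],[[0,0,-15],[0,0,0]],[[0,0,-15],[0,0,0]],[[0,0,-15],[0,0,0]],[[0,0,-15],[0,0,0]],[[0,0,0],[0,0,0]],[[0,0,0],[0,0,0]],[[0,0,0],[0,0,0]],[[0,0,0],[0,0,0]]]'
python3 -m creep '[[[0,0,0],[0,0,0]],[[0,0,0],[0,0,0]],[[0,0,0],[0,0,0]],[[0,0,0],[0,0,0]],[[0,0,0],[0,0,0]],[[0,0,0],[0,0,0]],[[0,0,0],[0,0,0]],[[0,0,0],[0,0,0]],[[0,0,0],[0,0,0]],[[0,0,0],[0,0,0]],[[0,0,0],[0,0,0]],[[0,0,0],[0,0,0]]]'
python3 - <<'E'
from h import *
np.set_printoptions(precision=4,suppress=True)
def rim(p):
    S=cloud(p).reshape(-1,3)
    k=S[(np.hypot(S[:,0]-.6,S[:,1]+.0555)<.085)&(S[:,2]>.117)&(S[:,2]<.145)]
    print(len(k),np.round(k.mean(0),4)); 
    k=S[(np.hypot(S[:,0]-.6,S[:,1]+.0555)<.06)&(S[:,2]>.222)&(S[:,2]<.26)]
    print('grip',len(k),cv2.minAreaRect(k[:,:2].astype(np.float32)),k[:,2].max())
for i in range(8):
    p=vision.camera('scene')
    if i%7==0:
        rim(p); print(p['image'][130:250,210:340].mean())
    if i: print('motion',np.abs(p['image'][130:250,210:340].astype(int)-prev).mean().round(2))
    prev=p['image'][130:250,210:340].astype(int)
print([(r['score'],r['position'],at_height(p,r['position'],.2)) for r in vision.place_of(p,'deep_pail_under_grip')],bot.get_obs()['ft_force'])
cv2.imwrite('pics/s6.png',cv2.resize(p['image'][130:250,210:340],None,fx=5,fy=5))
E
```

```text
clock: 18.32
eef_pos: [0.6002, -0.0553, 0.1908]
tool_rot: [0.622, 0.783, 0.0, 0.0]
ft_force: [-1.2, -0.7, 4.0]
grip_width: 0.0122
grasp_force: 62.4
clock: 19.2
eef_pos: [0.6001, -0.0553, 0.1905]
tool_rot: [0.622, 0.783, 0.0, 0.0]
ft_force: [-0.3, 0.0, -0.1]
grip_width: 0.0401
grasp_force: 0.0
clock: 20.7
eef_pos: [0.5997, -0.0552, 0.2889]
tool_rot: [0.622, 0.783, -0.0, -0.001]
ft_force: [0.7, -0.4, 0.5]
grip_width: 0.04
grasp_force: 0.0
clock: 22.2
eef_pos: [0.6, -0.0553, 0.2895]
tool_rot: [0.622, 0.783, 0.0, -0.0]
ft_force: [0.4, 0.5, -0.2]
grip_width: 0.0398
grasp_force: 0.0
349 [ 0.6022 -0.0563  0.1265]
grip 120 ((0.5979694128036499, -0.059466078877449036), (0.01742781512439251, 0.06461381912231445), 11.182151794433594) 0.24784388696114834
127.77104700854701
motion 0.28
motion 0.28
motion 0.29
motion 0.28
motion 0.28
motion 0.29
350 [ 0.6029 -0.0554  0.1266]
grip 118 ((0.5985105037689209, -0.05836417153477669), (0.019751470535993576, 0.06337171792984009), 16.34592056274414) 0.24693404607555555
127.7717094017094
motion 0.29
[(0.95, [274.7, 172.8], array([ 0.5995, -0.0494,  0.2   ]))] [-0.0436  0.2812  0.0383]
```

View pics/s6.png

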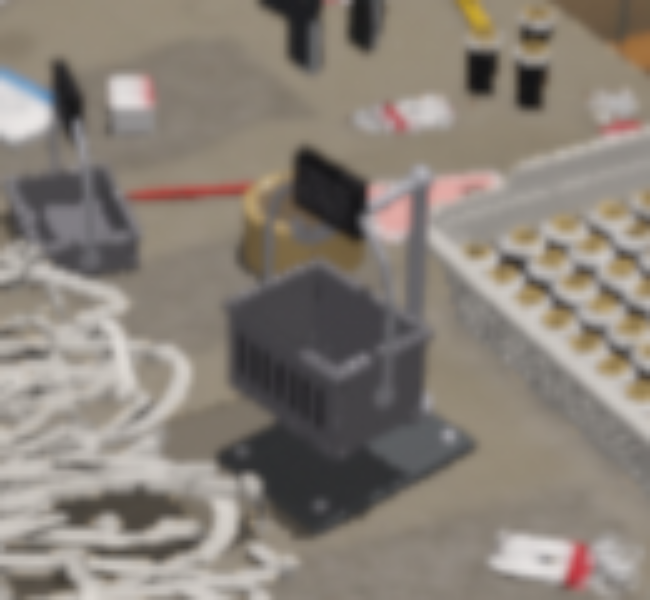

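The pail hangs level and still from the hook, with its grip at (330,195), its underside clear of the base, and the gripper well clear above. I'll hand the job in.

```bash
python3 -c "
from h import *
print(workorder.job_done())"
```

```text
the job is handed in; nothing more can be done
None
```

The deep pail hangs still on the hook seat near the middle of its grip, the shallow pail was not touched, and the job was handed in at about 22.6 s of the 46 s allowed; the first grasp missed (the fingertips sit about 29 mm higher than reported) and was redone, and no verdict came back.

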